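# Pop the yellow battery hatch on the repair bench

## Robot

A 7-joint arm with a two-finger parallel gripper is mounted at the origin on the work surface. World frame = base frame: x ahead of the robot, y to its left, z up, the work surface at z = 0. Lengths are in m, angles in rad, forces in N, time in s.
With the tool pointing down it reaches from about 0.425 to 0.875 m from the base axis. Payload 9.9 kg.
Tool frame: the origin (TCP) lies on the centre line of the jaws, within the pads' length; the fingertips stand 11 mm ahead of it and the grasp point (between the pads) lies 8 mm behind it; x points along the fingers, z is the direction in which the jaws open and shut, and the axes are right-handed (so a half turn about x gives the same grasp; the last joint's range is limited). The gripper opens to 85 mm and grips with 20 to 120 N. Pads are 22 mm wide; open, the fingers measure 114 mm over their backs; the gripper's body (76 mm by 85 mm) begins 54 mm behind the grasp point. The pads swing forward as they close: fully open they stand 13 mm farther back than shut.
Start: joints at [1.154, 0.576, 0.025, 1.437, -0.015, 1.129, -0.057], TCP at [0.221, -0.638, 0.242] pointing down, gripper open.
Joint ranges: [-2.76, 2.76], [-0.34, 2.15], [-1.52, 1.57], [0.19, 2.46], [-1.09, 4.23], [0.17, 1.99], [-2.82, 2.82]. Speed limits (rad/s): [2.22, 2.22, 3.01, 3.01, 3.14, 3.14, 3.14].

## Interface

Orientations are given as a unit quaternion [x, y, z, w].
In Python, from station import r, cams gives the robot as it stands. The module is installed in compiled form; this text tells all that it offers.
- The arm moves only by the tool step_arm, never from a script. Its argument "rows" is text: rows parted by semicolons, each of 7 numbers parted by spaces: the turn, a rotation vector about the tool's x, y, z in rad, then the shift along the tool's x, y, z in mm, then the gripper's target within -1 to 1 (fully open at 1, half-way at 0, shut at -1). A call has exactly 10 rows; each row shifts and turns the commanded pose from where the row before left it, along the tool's axes as they then stand; what a row does not reach is not made up. A row lasts 1/10 s, in which the tool goes at most 50 mm and 8.59 degrees, less where a joint would pass 70% of its speed; a pose out of reach is approached as far as the arm can. A call with a gripper value outside its range is refused whole. The fingers move at their own pace and stop on an object; "squeeze" is the grip in N (left out, the last holds). Time passes only in rows, so rows that do not move let the fingers close, or fill a call up. It gives the time, the measured TCP pose, the force and the opening at its end, in the units of the state.
- r.state(): the state, without advancing time (a new reading comes with each control period).
- cams.camera(name): name is "side" or "top" or "wrist"; returns the picture (400x640x3 uint8, blue, green, red); there is no depth.
- cams.camera_info(name): a dict with "fx", "fy", "cx", "cy" (pixels), "R" (3x3) and "t" (3): a world point X has camera coordinates R X + t; the wrist camera has in their place "hand_eye" (4x4, takes a point from camera to tool coordinates, whose origin is the TCP and whose axes are the tool frame's). Camera axes: x right, y down, z forward; pixel columns grow to the right and rows downward; lengths in m; the calibration is good to about 2 mm. A picture is of the moment at which its call begins: read the wrist's pose just before it. camera_info takes no time and is no camera call.
- r.hand_in(): hands the job in, once; it reports no verdict.
The state is a dict: "time": time; "joint_pos": joint angles; "qvel": joint speeds; "tau": joint torques, N m; "eef_pos": TCP position; "ee_rot": TCP orientation; "force": force on the tool from outside, world axes, zero at the start; "ft_torque": the same for the moment, N m; "grip_width": finger opening in m.
Only numpy, scipy, OpenCV 4.12 (cv2) and the standard library are available. Lean on these libraries where they do the work, as an engineer would, in place of code of your own. Each camera call takes 0.05 s, during which the arm holds its last target.

## Task

On the repair bench stand three battery packs; open the one with the yellow hatch by pressing its black ribbed pad in with a fingertip, once and without bearing down hard, and letting go so that the hatch springs up. Draw the hand clear without touching the popped hatch again, and watch for about three seconds that it stays open. Do not shift, tip or lift the packs, leave the blue and white hatches shut and the other things on the bench where they are.

Things in the scene. Friction and masses are not known exactly. Their poses are not given: they have to be found in the camera images.
- pack_yellow: dark grey battery pack, 130 (x) x 80 (y) x 45 (z) mm, 0.4 to 0.8 kg, standing loose on the mat, with the yellow hatch in its top; origin at the centre of its underside, z up, its -x end carries the press pad and its +x end the hinge. The three packs are alike but for hatch colour, and stand in any order.
- hatch_yellow (a joint): angle of the yellow hatch (rad): about 0 latched shut, negative when pressed in (stop at -0.066), positive open (stop at 1.35). The latch lets go at about -0.04, which is the pad pressed about 3 mm in, needing about 5 N; the hatch then springs up by itself as the finger withdraws and stays open; pressed less deep it stays latched. At the stop the pad is pressed 4.7 mm in, at about 7 N.
- pad_yellow (a point): centre of the top of the black ribbed press pad, 18 x 36 mm and 2 mm thick, at the free (-x) end of the yellow hatch, 72 mm from its hinge line. Closed, the hatch top is 51 mm and the pad top 53 mm above the bench. The pad is the solid piece hatch_yellow_c2 and moves with the hatch; its axes are the hatch's, x from pad to hinge.
- pack_blue: dark grey battery pack, 130 (x) x 80 (y) x 45 (z) mm, 0.4 to 0.8 kg, standing loose on the mat, with the blue hatch in its top; origin at the centre of its underside, z up, its -x end carries the press pad and its +x end the hinge. The three packs are alike but for hatch colour, and stand in any order.
- hatch_blue (a joint): angle of the blue hatch (rad): about 0 latched shut, negative when pressed in (stop at -0.066), positive open (stop at 1.35). Same latch as the yellow one: it would pop open if pressed, so leave it.
- pad_blue (a point): centre of the top of the black ribbed press pad, 18 x 36 mm and 2 mm thick, at the free (-x) end of the blue hatch, 72 mm from its hinge line. Closed, the hatch top is 51 mm and the pad top 53 mm above the bench. The pad is the solid piece hatch_blue_c2 and moves with the hatch; its axes are the hatch's, x from pad to hinge.
- pack_white: dark grey battery pack, 130 (x) x 80 (y) x 45 (z) mm, 0.4 to 0.8 kg, standing loose on the mat, with the white hatch in its top; origin at the centre of its underside, z up, its -x end carries the press pad and its +x end the hinge. The three packs are alike but for hatch colour, and stand in any order.
- hatch_white (a joint): angle of the white hatch (rad): about 0 latched shut, negative when pressed in (stop at -0.066), positive open (stop at 1.35). Same latch as the yellow one: it would pop open if pressed, so leave it.
- pad_white (a point): centre of the top of the black ribbed press pad, 18 x 36 mm and 2 mm thick, at the free (-x) end of the white hatch, 72 mm from its hinge line. Closed, the hatch top is 51 mm and the pad top 53 mm above the bench. The pad is the solid piece hatch_white_c2 and moves with the hatch; its axes are the hatch's, x from pad to hinge.
- hinge_yellow (a point): middle of the yellow hatch's hinge line (along the pack's y), 44 mm above the bench; the hatch is a 66 mm wide, 8 mm thick plate whose free edge lies 86 mm from this line. Fully open it stands nearly upright (77 degrees), its edge about 130 mm above the bench, over the hinge.
- flux_jar: closed small clear jar with a red cap, 30 mm across, 34 mm tall, standing between two packs; origin under its centre; leave it alone
- screw_jar: closed small amber jar with a steel cap, 30 mm across, 34 mm tall, standing between two packs; origin under its centre; leave it alone
- pink_tub: open pink tub, 70 mm across, 55 mm tall; origin under its centre; leave it alone
- white_tub: open white tub, 70 mm across, 55 mm tall; origin under its centre; leave it alone
- solder_spool: blue spool of solder standing on its flange, 60 mm across, 40 mm tall; origin under its centre; leave it alone
- screwdriver: red-handled screwdriver lying down, 170 mm long; origin under its centre; leave it alone
- mouse: black computer mouse with a yellow stripe, 105 x 62 x 36 mm; origin under its centre; leave it alone

How it is judged:
On the way, in this order (a step that is already met when the one before it is completed fails the run):
1. the yellow hatch is pressed in to its catch by the fingers on its black pad (beyond -0.025 rad) (value of joint hatch_yellow below -0.025 rad and contact force between the fingers and hatch_yellow_c2 above 1 N).
2. the yellow hatch has popped up (over 1.15 rad) and stands open, untouched, for two seconds (value of joint hatch_yellow above 1.15 rad and contact force between each of the fingers, the arm and hatch_yellow below 0.1 N), for 2 s.
At the end, for the whole second after the job is handed in: The yellow hatch stands open beyond 1.15 rad and still; the blue and white hatches are shut (under 0.05 rad); every pack stands upright on the bench within 30 mm of where it began; the jars, tubs, spool, screwdriver and mouse are within 30 mm of where they began, none tipped over (value of joint hatch_yellow above 1.15 rad and velocity of joint hatch_yellow below 0.1 rad/s and value of joint each of hatch_blue, hatch_white below 0.05 rad and distance of each of pack_yellow, pack_blue, pack_white, flux_jar, screw_jar, pink_tub, white_tub, solder_spool, screwdriver, mouse from where it was at the start of the episode below 0.03 m and height (world z) of each of pack_yellow, pack_blue, pack_white below 0.01 m and angle between each of pack_yellow, pack_blue, pack_white's own z axis and vertical below 0.1 rad and angle between each of flux_jar, screw_jar, pink_tub, white_tub, solder_spool, mouse's own z axis and vertical below 0.3 rad); the robot touches nothing.
It fails at once if the yellow hatch is touched again once popped up (over 0.5 N while beyond 1.05 rad) (value of joint hatch_yellow above 1.05 rad and contact force between any of the fingers, the arm and hatch_yellow above 0.5 N).
It fails at once if the yellow hatch is pressed with more than 30 N (contact force between any of the fingers, the arm and hatch_yellow above 30 N).
It fails at once if the blue or white hatch is pressed in or opens (value of joint any of hatch_blue, hatch_white above 0.1 rad or value of joint any of hatch_blue, hatch_white below -0.035 rad).
It fails at once if a pack is lifted, tipped or pushed more than 30 mm (height (world z) of any of pack_yellow, pack_blue, pack_white above 0.01 m or angle between any of pack_yellow, pack_blue, pack_white's own z axis and vertical above 0.15 rad or distance of any of pack_yellow, pack_blue, pack_white from where it was at the start of the episode above 0.03 m).
It fails at once if a bystander is lifted or pushed more than 30 mm, or tipped (distance of any of flux_jar, screw_jar, pink_tub, white_tub, solder_spool, screwdriver, mouse from where it was at the start of the episode above 0.03 m or angle between any of flux_jar, screw_jar, pink_tub, white_tub, solder_spool, mouse's own z axis and vertical above 0.5 rad).
It also fails if it takes over 38 s, if anything falls off the work surface, if the arm or the gripper's body presses on something with over 40 N, if the wrist force passes 120 N, or if a joint passes its speed limit or range.

## Working session

There is one attempt and no reset: what is moved stays moved. The work goes in short steps, Python scripts to look and compute and a tool call to move; the robot and the scene stay as the last step left them, time stands still between calls to the robot, and variables do not carry over. Pictures are saved under pics/ and viewed, and the job is handed in when it is done.

Besides the shell and the picture viewer there is one more tool, called after ">>>" as name(argument=value, ...) on one line, values as JSON. step_arm: Moves the arm, as the interface text tells. Its arguments: {"type":"object","properties":{"rows":{"type":"string"},"squeeze":{"type":"number"}},"required":["rows"]}

```bash
mkdir -p pics
python3 - <<'E'
from station import r, cams
import cv2,numpy as np
np.set_printoptions(precision=4,suppress=True)
s=r.state();print(s)
for n in ("top","side","wrist"):
    i=cams.camera_info(n);print(n,i)
    cv2.imwrite(f"pics/{n}0.png",cams.camera(n))
E
```

```text
{'time': 0.0, 'joint_pos': array([ 1.1542,  0.5765,  0.0248,  1.4379, -0.015 ,  1.129 , -0.0565]), 'qvel': array([ 0.0001,  0.0009,  0.0022, -0.0007, -0.0012,  0.0018,  0.0018]), 'tau': array([  0.0008, -76.576 ,   2.2504, -28.5971,   0.0152,   0.0127,
         0.    ]), 'eef_pos': array([ 0.2204, -0.6375,  0.2414]), 'ee_rot': array([ 0.4106,  0.5764, -0.41  ,  0.5754]), 'force': array([ 0.6435, -0.3226, -0.3267]), 'ft_torque': array([ 0.0055,  0.0015, -0.0481]), 'grip_width': 0.08544776428187413}
top {'fx': 450.47525032588226, 'fy': 450.47525032588226, 'cx': 322.1156855661103, 'cy': 208.33127674866012, 'R': array([[-0.0152, -0.9999, -0.0063],
       [-0.9823,  0.0161, -0.1869],
       [ 0.187 ,  0.0034, -0.9824]]), 't': array([-0.0107,  0.6112,  1.2747])}
side {'fx': 376.5705325968393, 'fy': 376.5705325968393, 'cx': 318.2989746216115, 'cy': 202.31463478366908, 'R': array([[-0.7787, -0.6274, -0.0029],
       [-0.3923,  0.4906, -0.7781],
       [ 0.4896, -0.6047, -0.6282]]), 't': array([0.447 , 0.2983, 0.727 ])}
wrist {'fx': 275.96541809708236, 'fy': 275.96541809708236, 'cx': 321.1513819448413, 'cy': 200.25052817888164, 'hand_eye': array([[ 0.0001, -0.3044,  0.9525, -0.1323],
       [-0.0007, -0.9525, -0.3044,  0.0778],
       [ 1.    , -0.0006, -0.0003,  0.0002],
       [ 0.    ,  0.    ,  0.    ,  1.    ]])}
```

View pics/top0.png

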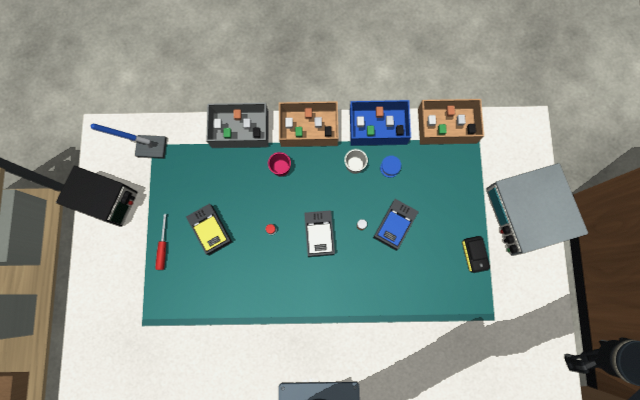

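View pics/side0.png

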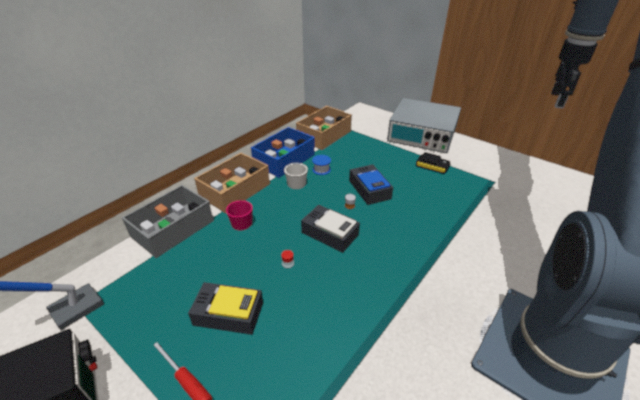

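View pics/wrist0.png

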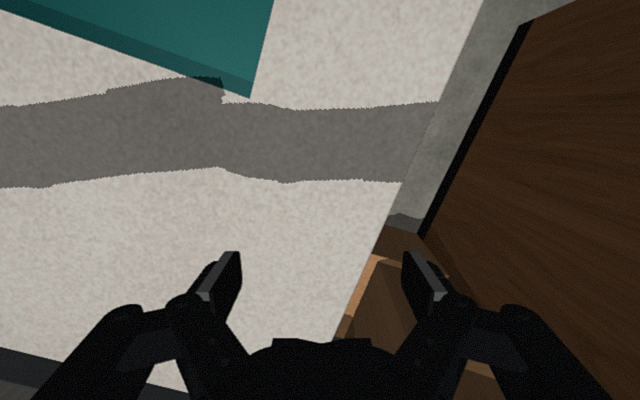

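The top view shows the yellow pack near (210,230), white near (320,233) and blue near (396,225). I'll zoom in on the yellow pack to find its pad.

Run:
```python
import cv2,numpy as np
a=cv2.imread("pics/top0.png")[195:265,175:245];b=cv2.imread("pics/side0.png")[270:345,180:275]
a=cv2.resize(a,(560,560),interpolation=cv2.INTER_CUBIC);cv2.imwrite("pics/tc.png",a)
cv2.imwrite("pics/sc.png",cv2.resize(b,None,fx=8,fy=7.9,interpolation=cv2.INTER_CUBIC))
```

```text
(no output)
```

View pics/tc.png

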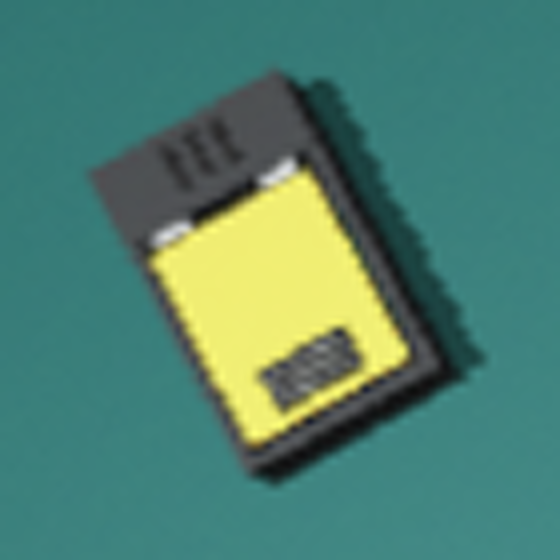

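View pics/sc.png

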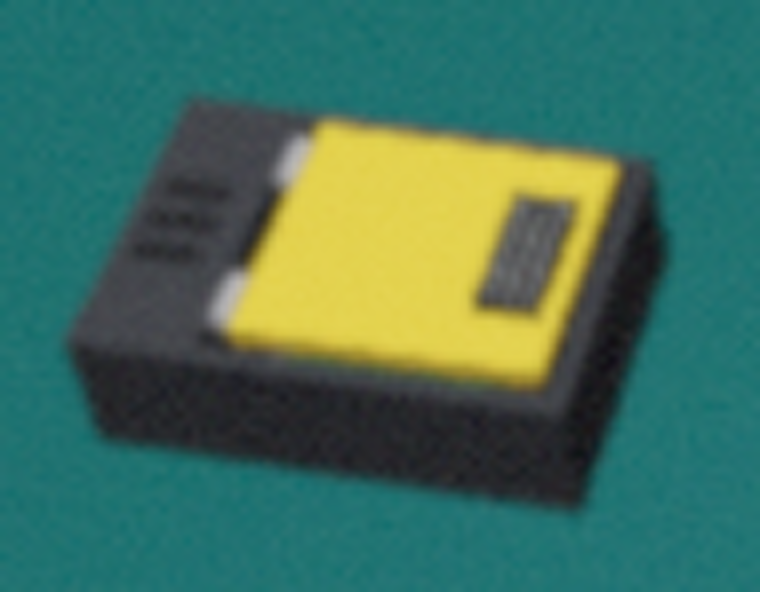

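The black pad is at top-crop (311,369) and side-crop (527,252). The hinge is at the far, upper-left end. I'll triangulate the pad and the hatch corners.

```bash
cat > h.py <<'E'
import numpy as np,cv2
np.set_printoptions(precision=4,suppress=True)
from station import r,cams
def P(i): 
    K=np.array([[i['fx'],0,i['cx']],[0,i['fy'],i['cy']],[0,0,1]]);return K@np.c_[i['R'],i['t']]
def wristP(s):
    from scipy.spatial.transform import Rotation as R
    i=dict(cams.camera_info("wrist"));T=np.eye(4);T[:3,:3]=R.from_quat(s['ee_rot']).as_matrix();T[:3,3]=s['eef_pos']
    M=np.linalg.inv(T@i['hand_eye']);i['R']=M[:3,:3];i['t']=M[:3,3];return P(i)
def tri(Ps,uv):
    A=np.concatenate([[u*p[2]-p[0],v*p[2]-p[1]] for p,(u,v) in zip(Ps,uv)])
    x=np.linalg.svd(A)[2][-1];x=x[:3]/x[3]
    e=[ (p@np.r_[x,1])[:2]/(p@np.r_[x,1])[2]-np.array(q) for p,q in zip(Ps,uv)]
    return x,np.array(e)
def onz(p,uv,z):
    u,v=uv;A=np.array([u*p[2]-p[0],v*p[2]-p[1]]);return np.linalg.solve(A[:,:2],-A[:,2]*z-A[:,3])
E
python3 - <<'E'
from h import *
Pt,Ps=P(cams.camera_info("top")),P(cams.camera_info("side"))
T={'pad':(311,369),'hL':(150,253),'hR':(305,167),'fR':(411,355),'fL':(250,447)}
S={'pad':(527,252),'hL':(228,343),'hR':(318,120),'fR':(622,160),'fL':(545,385)}
# in the side view hinge at left; hL (pack's left in top) is nearer side camera?
for k in T:
    t=(np.array(T[k])+.5)/8-.5+[175,195];s=(np.array(S[k])+.5)/[8,7.893]-.5+[180,270]
    z=.053 if k=='pad' else .051
    x,e=tri([Pt,Ps],[t,s]);print(k,x,np.abs(e).max(),onz(Pt,t,z),onz(Ps,s,z))
s=r.state();print(s['time'])
from scipy.spatial.transform import Rotation as R
print(R.from_quat(s['ee_rot']).as_matrix())
E
```

```text
pad [0.5214 0.301  0.0497] 0.41047382356762796 [0.5205 0.2998] [0.52   0.3028]
hL [0.5661 0.364  0.0409] 0.14270852586898286 [0.5647 0.3611] [0.5587 0.3671]
hR [0.5972 0.306  0.0486] 0.5617384114507047 [0.5961 0.3048] [0.5965 0.3075]
fR [0.5258 0.2645 0.0475] 0.07751234735388834 [0.5253 0.2637] [0.5237 0.2662]
fL [0.493  0.3236 0.0437] 0.1342764606009439 [0.4924 0.3218] [0.4884 0.3263]
0.15
[[-0.0005  0.9451  0.3267]
 [ 0.0012  0.3267 -0.9451]
 [-1.     -0.0001 -0.0013]]
```

>>> step_arm(rows="0 0 0 0 37.5 -22.7 -1;0 0 0 0 37.5 -22.7 -1;0 0 0 0 37.5 -22.7 -1;0 0 0 0 37.5 -22.7 -1;0 0 0 0 37.5 -22.7 -1;0 0 0 0 37.5 -22.7 -1;0 0 0 0 37.5 -22.7 -1;0 0 0 0 37.5 -22.7 -1;0 0 0 0 37.5 -22.7 -1;0 0 0 0 37.5 -22.7 -1", squeeze=20)

```text
time: 1.15
eef_pos: [0.5016, -0.2994, 0.2422]
ee_rot: [0.41, 0.576, -0.41, 0.576]
force: [-0.3, -0.4, 1.2]
grip_width: 0.0002
```

Run:
```python
from h import *
print(r.state())
```

```text
{'time': 1.15, 'joint_pos': array([ 0.477 ,  0.4389, -0.0288,  1.6853,  0.0144,  1.0178, -0.7948]), 'qvel': array([-0.6981,  0.0801, -0.0632, -0.1427,  0.0358,  0.0598, -0.7671]), 'tau': array([  5.127 , -66.602 ,   0.9161, -25.4436,  -0.1258,   0.0878,
         1.5982]), 'eef_pos': array([ 0.5016, -0.2994,  0.2422]), 'ee_rot': array([ 0.4103,  0.5759, -0.4103,  0.5758]), 'force': array([-0.3213, -0.3619,  1.1514]), 'ft_torque': array([-0.0289, -0.0318, -0.0176]), 'grip_width': 0.00019429953266113953}
```

>>> step_arm(rows="0 0 0 0 9.8 -28.4 -1;0 0 0 0 9.8 -28.4 -1;0 0 0 0 9.8 -28.4 -1;0 0 0 0 9.8 -28.4 -1;0 0 0 0 9.8 -28.4 -1;0 0 0 0 9.8 -28.4 -1;0 0 0 0 9.8 -28.4 -1;0 0 0 0 9.8 -28.4 -1;0 0 0 0 9.8 -28.4 -1;0 0 0 0 9.8 -28.4 -1")

```text
time: 2.15
eef_pos: [0.5004, 0.0007, 0.2422]
ee_rot: [0.41, 0.576, -0.41, 0.576]
force: [-0.1, -0.2, -0.1]
grip_width: 0.0002
```

>>> step_arm(rows="-0.145 0 0 0 0 0 -1;-0.145 0 0 0 0 0 -1;-0.145 0 0 0 0 0 -1;-0.145 0 0 0 0 0 -1;-0.145 0 0 0 0 0 -1;-0.145 0 0 0 0 0 -1;-0.145 0 0 0 0 0 -1;-0.145 0 0 0 0 0 -1;-0.145 0 0 0 0 0 -1;-0.145 0 0 0 0 0 -1")

```text
time: 3.15
eef_pos: [0.5004, -0.0006, 0.2422]
ee_rot: [-0.077, 0.703, 0.077, 0.703]
force: [0.0, 0.6, -0.4]
grip_width: -0.0001
```

>>> step_arm(rows="-0.145 0 0 0 0 0 -1;-0.145 0 0 0 0 0 -1;-0.145 0 0 0 0 0 -1;-0.145 0 0 0 0 0 -1;-0.145 0 0 0 0 0 -1;-0.145 0 0 0 0 0 -1;-0.145 0 0 0 0 0 -1;-0.145 0 0 0 0 0 -1;-0.145 0 0 0 0 0 -1;-0.145 0 0 0 0 0 -1")

```text
time: 4.15
eef_pos: [0.5005, -0.0006, 0.2422]
ee_rot: [-0.524, 0.475, 0.524, 0.475]
force: [0.5, 0.2, 0.6]
grip_width: -0.0001
```

Run:
```python
from h import *
from scipy.spatial.transform import Rotation as R
s=r.state();print(s['time'],s['joint_pos'],s['eef_pos'],s['force']);print(R.from_quat(s['ee_rot']).as_matrix())
```

```text
4.15 [ 0.481   0.3976 -0.8001  1.8697  0.3334  1.0133  1.208 ] [ 0.5005 -0.0006  0.2422] [0.5242 0.2101 0.636 ]
[[-0.0003 -0.9953 -0.0969]
 [-0.0001 -0.0969  0.9953]
 [-1.      0.0003 -0.    ]]
```

>>> step_arm(rows="-0.138 0 0 0 0 0 -1;-0.138 0 0 0 0 0 -1;-0.138 0 0 0 0 0 -1;0 0 0 0 -24.4 36.1 -1;0 0 0 0 -24.4 36.1 -1;0 0 0 0 -24.4 36.1 -1;0 0 0 0 -24.4 36.1 -1;0 0 0 0 0 0 -1;0 0 0 0 0 0 -1;0 0 0 0 0 0 -1")

```text
time: 5.15
eef_pos: [0.5162, 0.1718, 0.2419]
ee_rot: [0.609, -0.36, -0.609, -0.359]
force: [-0.2, -0.8, 1.1]
grip_width: -0.0
```

Run:
```python
from h import *
from scipy.spatial.transform import Rotation as R
s=r.state();print(s['time'],s['joint_pos'],s['eef_pos'],s['force']);print(R.from_quat(s['ee_rot']).as_matrix())
cv2.imwrite("pics/w1.png",cams.camera("wrist"))
```

```text
5.15 [ 0.1801  0.4902 -0.8848  1.7655  0.4239  1.0904  1.226 ] [0.5162 0.1718 0.2419] [-0.1545 -0.8042  1.051 ]
[[-0.0006 -0.8757 -0.4829]
 [-0.0011 -0.4829  0.8757]
 [-1.      0.0011 -0.0007]]
```

View pics/w1.png

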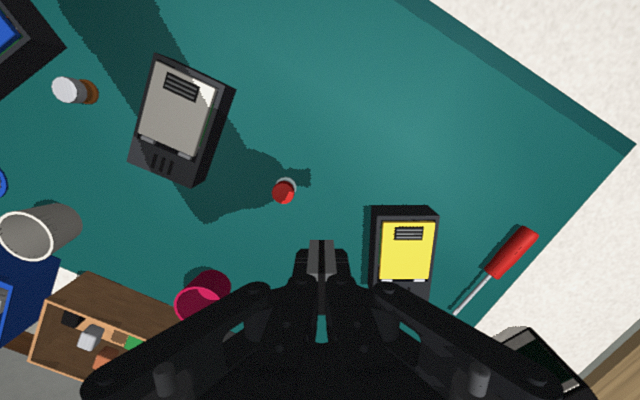

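>>> step_arm(rows="0 0 0 0 -23.8 37 -1;0 0 0 0 -23.8 37 -1;0 0 0 0 -23.8 37 -1;0 0 0 0 0 0 -1;0 0 -0.109 0 0 0 -1;0 0 -0.109 0 0 0 -1;0 0 -0.109 0 0 0 -1;0 0 -0.109 0 0 0 -1;0 0 0 0 0 0 -1;0 0 0 0 0 0 -1")

```text
time: 6.2
eef_pos: [0.5255, 0.303, 0.2427]
ee_rot: [0.673, -0.22, -0.516, -0.482]
force: [0.0, 0.1, 1.3]
grip_width: 0.0001
```

Run:
```python
from h import *
from scipy.spatial.transform import Rotation as R
s=r.state();print(s['time'],s['joint_pos'],s['eef_pos'],s['force']);print(R.from_quat(s['ee_rot']).as_matrix())
im=cams.camera("wrist");cv2.imwrite("pics/w2.png",im)
p=wristP(s);print(repr(p))
q=p@[.5205,.301,.053,1];print("pred pad px",q[:2]/q[2])
np.save("p2.npy",p)
```

```text
6.2 [-0.0617  0.3665 -0.7662  2.0108  0.7348  0.5389  0.7547] [0.5255 0.303  0.2427] [0.0409 0.0944 1.2674]
[[ 0.3699 -0.7942 -0.4821]
 [ 0.2013 -0.438   0.8761]
 [-0.907  -0.4211 -0.0021]]
array([[  58.1313,  346.2383, -236.717 ,  -29.8165],
       [ 296.768 ,  163.1075,   39.7726, -175.6887],
       [   0.5947,    0.325 ,   -0.7353,   -0.0827]])
pred pad px [322.4104 104.9435]
```

View pics/w2.png

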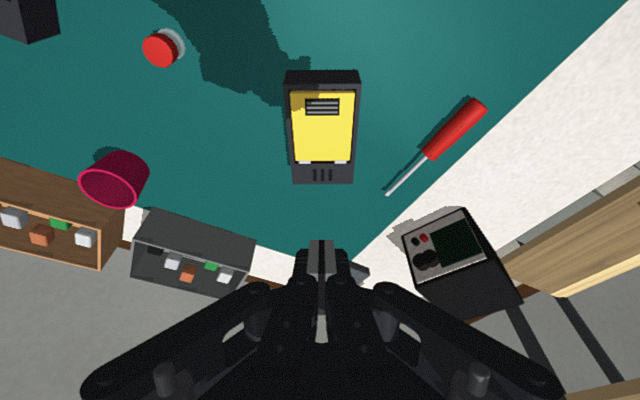

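Run:
```python
from h import *
im=cv2.imread("pics/w2.png");c=im[90:125,295:350]
cv2.imwrite("pics/w2c.png",cv2.resize(c,None,fx=10,fy=10,interpolation=cv2.INTER_CUBIC))
hsv=cv2.cvtColor(im,cv2.COLOR_BGR2HSV);m=cv2.inRange(hsv,(20,90,90),(35,255,255));m[:80]=0;m[170:]=0;m[:,:285]=0;m[:,370:]=0
ys,xs=np.nonzero(m);print(xs.min(),xs.max(),ys.min(),ys.max())
cn=max(cv2.findContours(255-m[85:165,288:362],cv2.RETR_LIST,cv2.CHAIN_APPROX_NONE)[0],key=lambda c:0)
for c in cv2.findContours(255-m[85:165,288:362],cv2.RETR_LIST,cv2.CHAIN_APPROX_NONE)[0]: print(cv2.boundingRect(c))
p=np.load("p2.npy");Pt=P(cams.camera_info("top"))
t=(np.array([311,369])+.5)/8-.5+[175,195]
for uv in [(322,106),(322,107),(322,108)]:
  print(uv,onz(p,uv,.053),tri([p,Pt],[uv,t]))
```

```text
290 354 91 160
(17, 14, 34, 16)
(1, 5, 67, 72)
(0, 0, 74, 80)
(322, 106) [0.5217 0.3012] (array([0.5201, 0.2993, 0.0567]), array([[-0.8513, -0.643 ],
       [-0.1377, -0.0218]]))
(322, 107) [0.5226 0.3017] (array([0.5197, 0.2987, 0.0598]), array([[-1.2169, -0.9054],
       [-0.1944, -0.0291]]))
(322, 108) [0.5236 0.3022] (array([0.5194, 0.2981, 0.0629]), array([[-1.5865, -1.163 ],
       [-0.2504, -0.0355]]))
```

View pics/w2c.png

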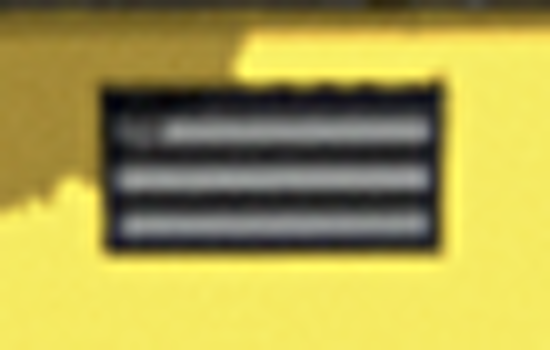

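>>> step_arm(rows="0 0 0 26.8 12.4 0 -1;0 0 0 26.8 12.4 0 -1;0 0 0 26.8 12.4 0 -1;0 0 0 26.8 12.4 0 -1;0 0 0 20 9.3 0 -1;0 0 0 0 0 0 -1;0 0 0 0 0 0 -1;0 0 0 0 0 0 -1;0 0 0 0 0 0 -1;0 0 0 0 0 0 -1")

```text
time: 7.25
eef_pos: [0.5263, 0.3048, 0.1054]
ee_rot: [0.673, -0.219, -0.516, -0.483]
force: [-0.4, -0.1, -0.1]
grip_width: -0.0001
```

Run:
```python
from h import *
from scipy.spatial.transform import Rotation as R
s=r.state();print(s['time'],s['joint_pos'],s['eef_pos'],s['force'])
im=cams.camera("wrist");cv2.imwrite("pics/w3.png",im[150:330,230:410].repeat(3,0).repeat(3,1))
im=cams.camera("side");cv2.imwrite("pics/s3.png",cv2.resize(im[220:345,140:300],None,fx=4.5,fy=4.5,interpolation=cv2.INTER_CUBIC))
```

```text
7.25 [-0.4142  0.528  -0.313   2.1774  1.4999  0.2193 -0.0268] [0.5263 0.3048 0.1054] [-0.3601 -0.1317 -0.1319]
```

View pics/w3.png

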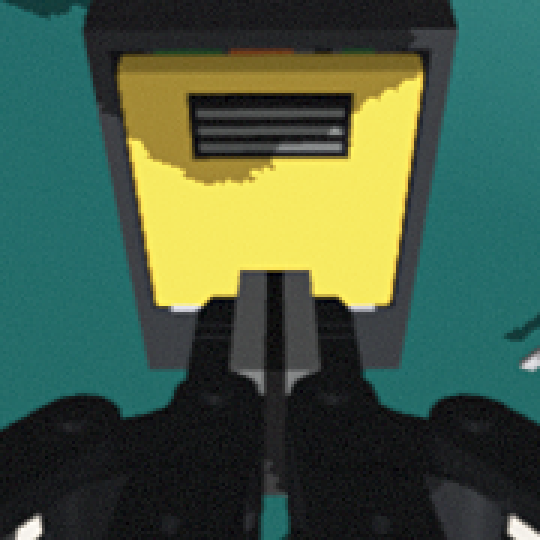

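View pics/s3.png

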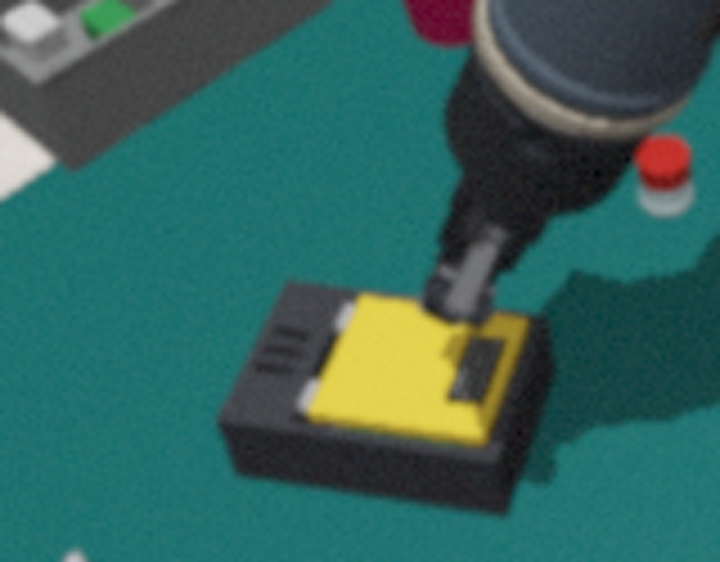

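>>> step_arm(rows="0 0 0.07 0 0 0 -1;0 0 0.07 0 0 0 -1;0 0 0 0 0 0 -1;0 0 0 0 0 0 -1;0 0 0 4.8 1.5 0 -1;0 0 0 4.8 1.5 0 -1;0 0 0 4.8 1.5 0 -1;0 0 0 4.8 1.5 0 -1;0 0 0 0 0 0 -1;0 0 0 0 0 0 -1")

```text
time: 8.35
eef_pos: [0.532, 0.3028, 0.0844]
ee_rot: [0.668, -0.245, -0.528, -0.463]
force: [-0.1, 0.1, 0.2]
grip_width: 0.0001
```

Run:
```python
from h import *
from scipy.spatial.transform import Rotation as R
s=r.state();print(s['time'],s['joint_pos'],s['eef_pos'],s['force']);M=R.from_quat(s['ee_rot']).as_matrix();print(M)
im=cams.camera("side");cv2.imwrite("pics/s4.png",cv2.resize(im[220:345,140:300],None,fx=4.5,fy=4.5,interpolation=cv2.INTER_CUBIC))
```

```text
8.35 [-0.4098  0.5736 -0.3175  2.1209  1.1807  0.2563  0.2993] [0.532  0.3028 0.0844] [-0.1054  0.0811  0.2234]
[[ 0.3228 -0.817  -0.4778]
 [ 0.161  -0.45    0.8784]
 [-0.9327 -0.3605 -0.0138]]
```

View pics/s4.png

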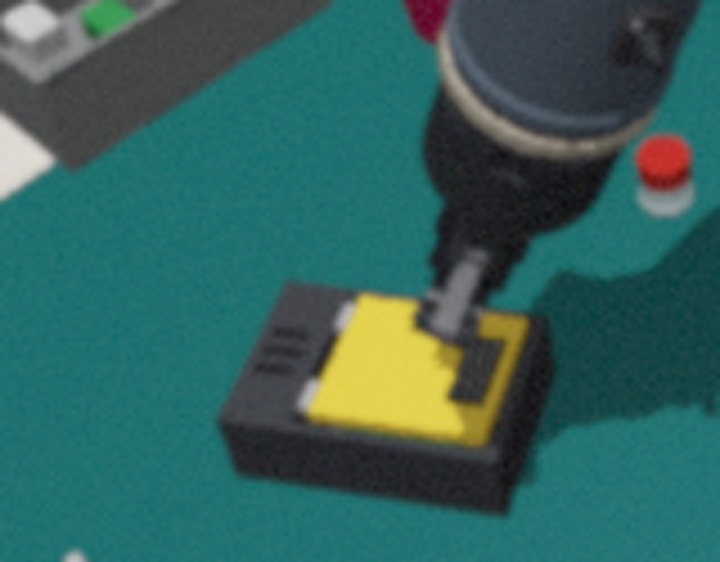

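>>> step_arm(rows="0 0 0.02 0 0 0 -1;0 0 0.02 0 0 0 -1;0 0 0.02 0 0 0 -1;0 0 0.02 0 0 0 -1;0 0 0.02 0 0 0 -1;0 0 0.02 0 0 0 -1;0 0 0 0 0 0 -1;0 0 0 0 0 0 -1;0 0 0 0 0 0 -1;0 0 0 0 0 0 -1")

```text
time: 9.4
eef_pos: [0.5321, 0.3026, 0.0848]
ee_rot: [0.652, -0.285, -0.554, -0.431]
force: [-0.1, 0.3, 0.2]
grip_width: -0.0001
```

```bash
cat > st.py <<'E'
from h import *
from scipy.spatial.transform import Rotation as R
s=r.state();M=R.from_quat(s['ee_rot']).as_matrix()
print(s['time'],s['joint_pos'],s['eef_pos'],s['force'],s['qvel'])
print(M)
print("tilt",np.degrees(np.arccos(-M[2,0])),"down in tool",M.T@[0,0,-1])
u=np.array([np.cos(np.radians(29.2)),np.sin(np.radians(29.2)),0])
tgt=np.array([.521,.3013,.053])
for w in (11,6):
    c=s['eef_pos']+.011*M[:,0]+w/1000*M[:,1]
    d=c-tgt
    print("corner",w,c,"u",d@u*1e3,"v",d@[-u[1],u[0],0]*1e3,"h",d[2]*1e3,"to tgt in tool mm",-M.T@d*1e3)
E
python3 st.py
```

```text
9.4 [-0.2493  0.6236 -0.5555  2.0053  0.8757  0.4903  0.6277] [0.5321 0.3026 0.0848] [-0.0843  0.3173  0.2332] [-0.0001  0.0016 -0.0014 -0.004  -0.0033  0.0035  0.002 ]
[[ 0.2233 -0.8498 -0.4774]
 [ 0.1062 -0.4657  0.8786]
 [-0.969  -0.2469 -0.0138]]
tilt 14.314536114536297 down in tool [0.969  0.2469 0.0138]
corner 11 [0.5252 0.2987 0.0714] u 2.39615914449777 v -4.335832235215897 h 18.38074634051145 to tgt in tool mm [17.1484  6.8945  4.5598]
corner 6 [0.5295 0.301  0.0726] u 7.241244355579029 v -4.376300064126906 h 19.61505248251393 to tgt in tool mm [17.1484 11.8945  4.5598]
```

>>> step_arm(rows="0 0 0 2.1 1.4 0.9 -1;0 0 0 2.1 1.4 0.9 -1;0 0 0 2.1 1.4 0.9 -1;0 0 0 2.1 1.4 0.9 -1;0 0 0 2.1 1.4 0.9 -1;0 0 0 0 0 0 -1;0 0 0 0 0 0 -1;0 0 0 0 0 0 -1;0 0 0 0 0 0 -1;0 0 0 0 0 0 -1")

```text
time: 10.4
eef_pos: [0.5267, 0.3045, 0.0728]
ee_rot: [0.652, -0.285, -0.554, -0.431]
force: [-0.1, 0.5, -0.3]
grip_width: -0.0
```

```bash
python3 st.py
python3 - <<'E'
from h import *
im=cams.camera("side");cv2.imwrite("pics/s5.png",cv2.resize(im[260:335,180:280],None,fx=7.5,fy=7.5,interpolation=cv2.INTER_CUBIC))
im=cams.camera("wrist");cv2.imwrite("pics/w5.png",im[150:330,230:410].repeat(3,0).repeat(3,1))
E
```

```text
10.4 [-0.279   0.6338 -0.5234  2.0244  0.912   0.4583  0.5803] [0.5267 0.3045 0.0728] [-0.1007  0.4749 -0.302 ] [-0.0006 -0.0011  0.0004 -0.0016 -0.0007 -0.0001 -0.0002]
[[ 0.2232 -0.8501 -0.477 ]
 [ 0.1062 -0.4653  0.8788]
 [-0.969  -0.2468 -0.0135]]
tilt 14.311589692419263 down in tool [0.969  0.2468 0.0135]
corner 11 [0.5198 0.3005 0.0595] u -1.472927012058818 v -0.09159786352852005 h 6.465486387063457 to tgt in tool mm [6.6267 0.1693 0.1972]
corner 6 [0.524  0.3028 0.0607] u 3.3721847619450185 v -0.1344970962718115 h 7.699606135402062 to tgt in tool mm [6.6267 5.1693 0.1972]
```

View pics/s5.png

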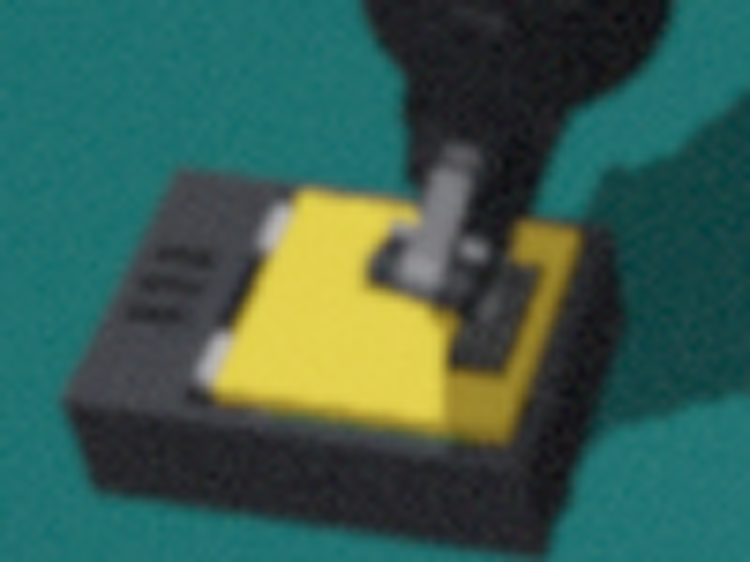

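View pics/w5.png

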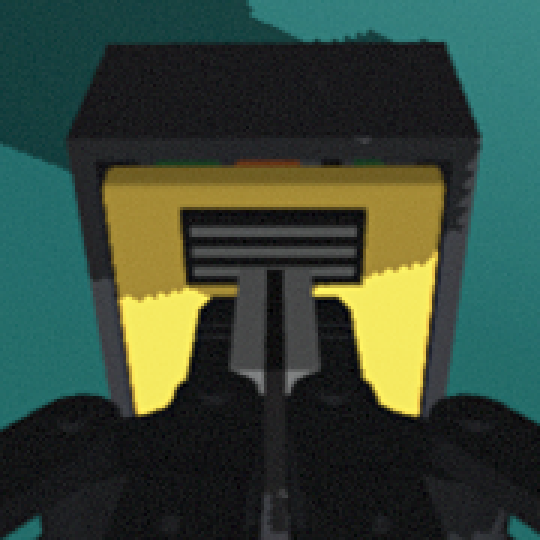

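>>> step_arm(rows="0 0 0 0.97 0.25 0 -1;0 0 0 0.97 0.25 0 -1;0 0 0 0.97 0.25 0 -1;0 0 0 0.97 0.25 0 -1;0 0 0 0.97 0.25 0 -1;0 0 0 0.97 0.25 0 -1;0 0 0 0 0 0 -1;0 0 0 0 0 0 -1;0 0 0 0 0 0 -1;0 0 0 0 0 0 -1")

```text
time: 11.5
eef_pos: [0.5266, 0.3044, 0.0668]
ee_rot: [0.652, -0.285, -0.554, -0.431]
force: [-0.8, -0.4, 0.4]
grip_width: 0.0001
```

```bash
python3 st.py
python3 - <<'E'
from h import *
im=cams.camera("side");cv2.imwrite("pics/s6.png",cv2.resize(im[260:335,180:280],None,fx=7.5,fy=7.5,interpolation=cv2.INTER_CUBIC))
E
```

```text
11.5 [-0.289   0.6414 -0.5088  2.029   0.9287  0.4444  0.5637] [0.5266 0.3044 0.0668] [-0.759  -0.4216  0.3715] [-0.0004 -0.0004  0.0014 -0.0003 -0.0019 -0.0007  0.0013]
[[ 0.2231 -0.85   -0.4771]
 [ 0.1063 -0.4654  0.8787]
 [-0.969  -0.2468 -0.0135]]
tilt 14.30733873079093 down in tool [0.969  0.2468 0.0135]
corner 11 [0.5197 0.3005 0.0534] u -1.5435774210497917 v -0.08558161542606971 h 0.4278242500298651 to tgt in tool mm [ 0.7938 -1.3895  0.1101]
corner 6 [0.5239 0.3028 0.0547] u 3.3016279867153107 v -0.12796168238829972 h 1.6615942798523728 to tgt in tool mm [0.7938 3.6105 0.1101]
```

View pics/s6.png

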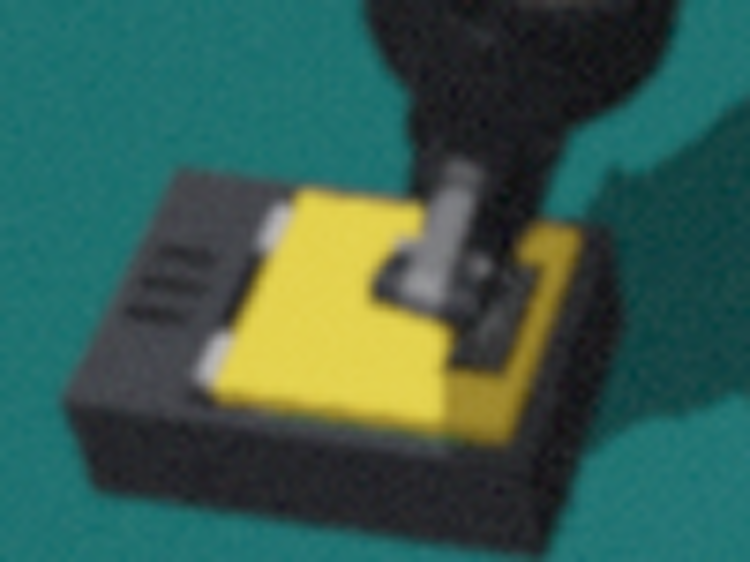

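>>> step_arm(rows="0 0 0 -0.5 1.94 0 -1;0 0 0 0 0 0 -1;0 0 0 0.49 0.12 0 -1;0 0 0 0.49 0.12 0 -1;0 0 0 0.49 0.12 0 -1;0 0 0 0.49 0.12 0 -1;0 0 0 0 0 0 -1;0 0 0 0 0 0 -1;0 0 0 0 0 0 -1;0 0 0 0 0 0 -1")

```text
time: 12.55
eef_pos: [0.5248, 0.3035, 0.0648]
ee_rot: [0.652, -0.285, -0.554, -0.431]
force: [-0.4, -0.8, 2.8]
grip_width: 0.0002
```

```bash
python3 st.py
```

```text
12.55 [-0.2939  0.6418 -0.5016  2.0356  0.937   0.4363  0.5538] [0.5248 0.3035 0.0648] [-0.3755 -0.8107  2.7504] [-0.001  -0.0022  0.0012  0.0008  0.0004  0.0006 -0.0013]
[[ 0.2231 -0.85   -0.4772]
 [ 0.1063 -0.4654  0.8787]
 [-0.969  -0.2467 -0.0135]]
tilt 14.304611605999824 down in tool [0.969  0.2467 0.0135]
corner 11 [0.5179 0.2995 0.0514] u -3.5420503497640645 v -0.056357306439453025 h -1.6028968753585005 to tgt in tool mm [-0.6808 -3.8274  0.0777]
corner 6 [0.5222 0.3018 0.0526] u 1.3032145064140988 v -0.09855021567682853 h -0.3693539162791526 to tgt in tool mm [-0.6808  1.1726  0.0777]
```

>>> step_arm(rows="0 0 0 0.49 0.12 0 -1;0 0 0 0.49 0.12 0 -1;0 0 0 0.49 0.12 0 -1;0 0 0 0.49 0.12 0 -1;0 0 0 0 0 0 -1;0 0 0 0 0 0 -1;0 0 0 0 0 0 -1;0 0 0 0 0 0 -1;0 0 0 0 0 0 -1;0 0 0 0 0 0 -1")

```text
time: 13.55
eef_pos: [0.5249, 0.3034, 0.0628]
ee_rot: [0.652, -0.285, -0.554, -0.431]
force: [-2.3, -1.6, 4.5]
grip_width: -0.0002
```

```bash
python3 st.py;python3 - <<'E'
from h import *
im=cams.camera("side");cv2.imwrite("pics/s7.png",cv2.resize(im[260:335,180:280],None,fx=7.5,fy=7.5,interpolation=cv2.INTER_CUBIC))
im=cams.camera("wrist");cv2.imwrite("pics/w7.png",im[150:330,230:410].repeat(3,0).repeat(3,1))
E
```

```text
13.55 [-0.2973  0.6444 -0.4965  2.0371  0.9428  0.4316  0.548 ] [0.5249 0.3034 0.0628] [-2.2844 -1.6407  4.4858] [-0.001  -0.0007 -0.001  -0.003  -0.0015  0.0007  0.0016]
[[ 0.2231 -0.85   -0.4771]
 [ 0.1063 -0.4654  0.8787]
 [-0.969  -0.2467 -0.0135]]
tilt 14.30444836729146 down in tool [0.969  0.2467 0.0135]
corner 11 [0.518  0.2995 0.0494] u -3.540177842473469 v -0.09820384113490688 h -3.62249964884985 to tgt in tool mm [-2.6389 -4.3235  0.0925]
corner 6 [0.5222 0.3018 0.0506] u 1.3050884467526112 v -0.1405986978337809 h -2.3889692428142246 to tgt in tool mm [-2.6389  0.6765  0.0925]
```

View pics/s7.png

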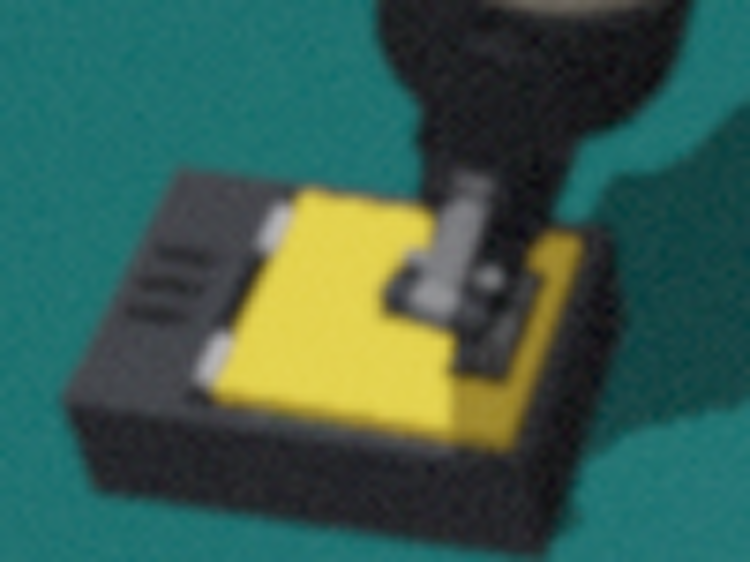

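View pics/w7.png

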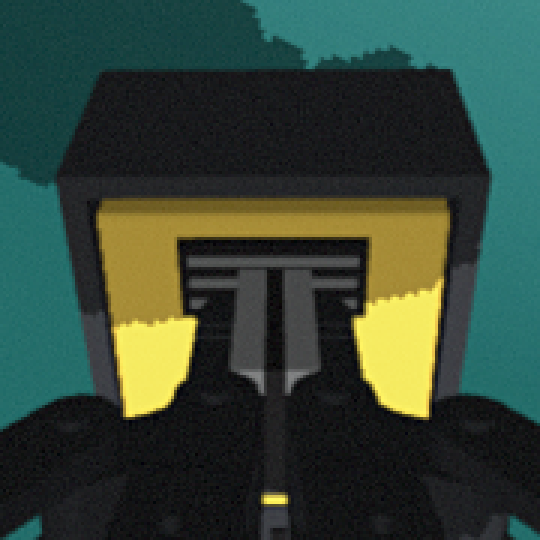

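>>> step_arm(rows="0 0 0 0.39 0.1 0 -1;0 0 0 0.39 0.1 0 -1;0 0 0 0.39 0.1 0 -1;0 0 0 0 0 0 -1;0 0 0 0 0 0 -1;0 0 0 0 0 0 -1;0 0 0 0 0 0 -1;0 0 0 0 0 0 -1;0 0 0 0 0 0 -1;0 0 0 0 0 0 -1")

```text
time: 14.65
eef_pos: [0.5248, 0.3034, 0.0615]
ee_rot: [0.652, -0.285, -0.554, -0.431]
force: [-3.4, -2.3, 5.3]
grip_width: 0.0001
```

Run:
```python
from h import *
print(r.state()['force'],r.state()['eef_pos'])
im=cams.camera("side");print(r.state()['force'])
```

```text
[-3.441  -2.2722  5.3207] [0.5248 0.3034 0.0615]
[-3.9245 -1.6832  4.4384]
```

>>> step_arm(rows="0 0 0 0.39 0.1 0 -1;0 0 0 0.39 0.1 0 -1;0 0 0 0.2 0.05 0 -1;0 0 0 0 0 0 -1;0 0 0 0 0 0 -1;0 0 0 0 0 0 -1;0 0 0 0 0 0 -1;0 0 0 0 0 0 -1;0 0 0 0 0 0 -1;0 0 0 0 0 0 -1")

```text
time: 15.7
eef_pos: [0.5248, 0.3034, 0.0606]
ee_rot: [0.652, -0.285, -0.554, -0.431]
force: [-4.5, -1.4, 6.2]
grip_width: 0.0
```

```bash
python3 st.py;python3 - <<'E'
from h import *
im=cams.camera("side");cv2.imwrite("pics/s8.png",cv2.resize(im[260:335,180:280],None,fx=7.5,fy=7.5,interpolation=cv2.INTER_CUBIC))
print(r.state()['force'])
E
```

```text
15.7 [-0.3013  0.6471 -0.4908  2.0388  0.9493  0.4264  0.5415] [0.5248 0.3034 0.0606] [-4.5036 -1.4159  6.2035] [-0.0004  0.0009 -0.0022  0.0008 -0.0017  0.0012  0.0003]
[[ 0.2231 -0.85   -0.4772]
 [ 0.1063 -0.4655  0.8787]
 [-0.969  -0.2467 -0.0135]]
tilt 14.306569313477157 down in tool [0.969  0.2467 0.0135]
corner 11 [0.5179 0.2995 0.0472] u -3.589711670027584 v -0.07169123484405779 h -5.777031132431963 to tgt in tool mm [-4.7139 -4.9034  0.0368]
corner 6 [0.5222 0.3018 0.0485] u 1.25551739971556 v -0.11345584343970336 h -4.543333041655745 to tgt in tool mm [-4.7139  0.0966  0.0368]
[-5.5624 -1.73    7.9389]
```

View pics/s8.png

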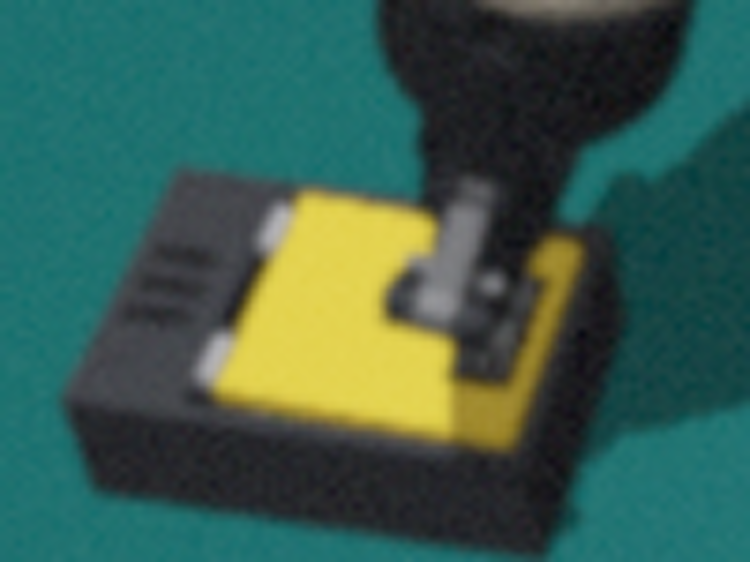

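>>> step_arm(rows="0 0 0 -37.7 26.5 0 -1;0 0 0 -37.7 26.5 0 -1;0 0 0 -43 -10 0 -1;0 0 0 -43 -10 0 -1;0 0 0 0 0 0 -1;0 0 0 0 0 0 -1;0 0 0 0 0 0 -1;0 0 0 0 0 0 -1;0 0 0 0 0 0 -1;0 0 0 0 0 0 -1")

```text
time: 16.75
eef_pos: [0.4605, 0.271, 0.208]
ee_rot: [0.652, -0.285, -0.555, -0.431]
force: [0.4, -0.2, -0.3]
grip_width: -0.0
```

```bash
python3 st.py;python3 - <<'E'
from h import *
cv2.imwrite("pics/s9.png",cams.camera("side"));cv2.imwrite("pics/w9.png",cams.camera("wrist"))
E
```

```text
16.75 [-0.068   0.3729 -0.7835  2.052   0.5802  0.6578  0.8492] [0.4605 0.271  0.208 ] [ 0.3637 -0.1818 -0.3078] [ 0.0049 -0.0057 -0.0035 -0.0023 -0.0005  0.0028  0.0042]
[[ 0.2218 -0.8501 -0.4776]
 [ 0.1059 -0.4659  0.8785]
 [-0.9693 -0.2454 -0.0133]]
tilt 14.227780083970025 down in tool [0.9693 0.2454 0.0133]
corner 11 [0.4536 0.267  0.1947] u -75.57309802947306 v 2.9458676202161 h 141.66127887774536 to tgt in tool mm [155.8984 -38.5166  -0.1863]
corner 6 [0.4578 0.2693 0.1959] u -70.7261793128971 v 2.905691398457209 h 142.88837497264208 to tgt in tool mm [155.8984 -33.5166  -0.1863]
```

View pics/s9.png

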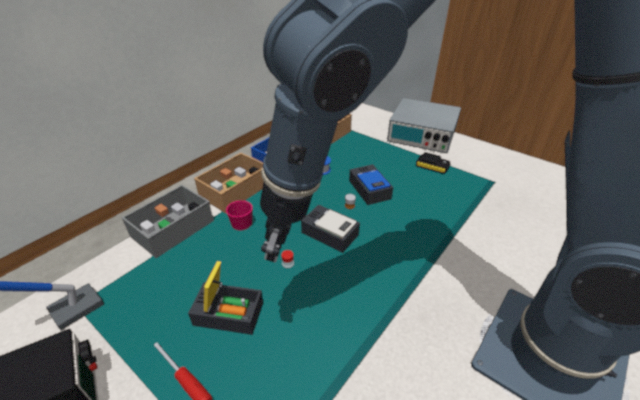

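View pics/w9.png

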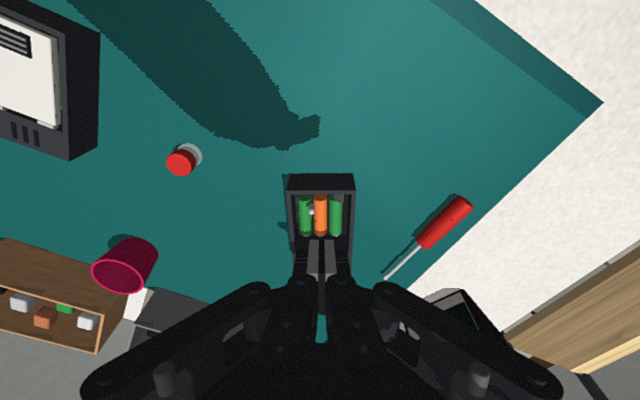

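The side view shows the yellow hatch standing open at about (213,287), with the cells visible below it and the hand clear of it. The wrist view shows the three cells at about (320,215). I'll hold still for about 3 s and then check again.

>>> step_arm(rows="0 0 0 0 0 0 -1;0 0 0 0 0 0 -1;0 0 0 0 0 0 -1;0 0 0 0 0 0 -1;0 0 0 0 0 0 -1;0 0 0 0 0 0 -1;0 0 0 0 0 0 -1;0 0 0 0 0 0 -1;0 0 0 0 0 0 -1;0 0 0 0 0 0 -1")

```text
time: 17.85
eef_pos: [0.4608, 0.2709, 0.2088]
ee_rot: [0.652, -0.285, -0.554, -0.431]
force: [0.0, 0.5, 0.4]
grip_width: 0.0002
```

>>> step_arm(rows="0 0 0 0 0 0 -1;0 0 0 0 0 0 -1;0 0 0 0 0 0 -1;0 0 0 0 0 0 -1;0 0 0 0 0 0 -1;0 0 0 0 0 0 -1;0 0 0 0 0 0 -1;0 0 0 0 0 0 -1;0 0 0 0 0 0 -1;0 0 0 0 0 0 -1")

```text
time: 18.85
eef_pos: [0.4609, 0.2709, 0.2088]
ee_rot: [0.652, -0.285, -0.554, -0.431]
force: [1.1, -0.3, -0.6]
grip_width: -0.0001
```

>>> step_arm(rows="0 0 0 0 0 0 -1;0 0 0 0 0 0 -1;0 0 0 0 0 0 -1;0 0 0 0 0 0 -1;0 0 0 0 0 0 -1;0 0 0 0 0 0 -1;0 0 0 0 0 0 -1;0 0 0 0 0 0 -1;0 0 0 0 0 0 -1;0 0 0 0 0 0 -1")

```text
time: 19.85
eef_pos: [0.4608, 0.2709, 0.2088]
ee_rot: [0.652, -0.285, -0.554, -0.431]
force: [-0.8, -0.3, -0.4]
grip_width: 0.0002
```

Run:
```python
from h import *
a=cv2.imread("pics/s9.png");b=cams.camera("side");cv2.imwrite("pics/s10.png",b)
print("late diff in hatch area",np.abs(a[255:335,185:270].astype(int)-b[255:335,185:270]).max(),r.state()['time'],r.state()['force'])
c=cams.camera("top");o=cv2.imread("pics/top0.png");cv2.imwrite("pics/t10.png",c)
```

```text
late diff in hatch area 19 19.9 [ 0.4325  0.8213 -0.4186]
```

View pics/s10.png

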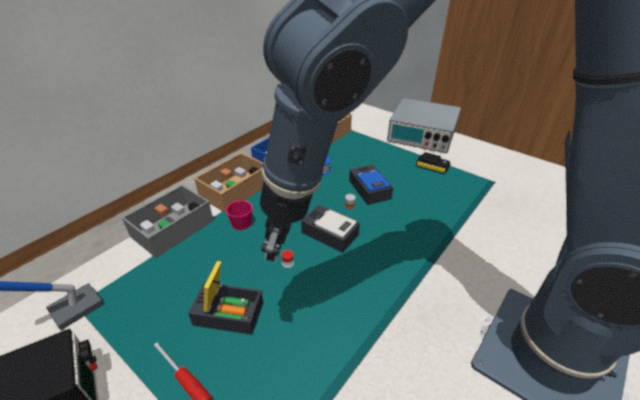

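View pics/t10.png

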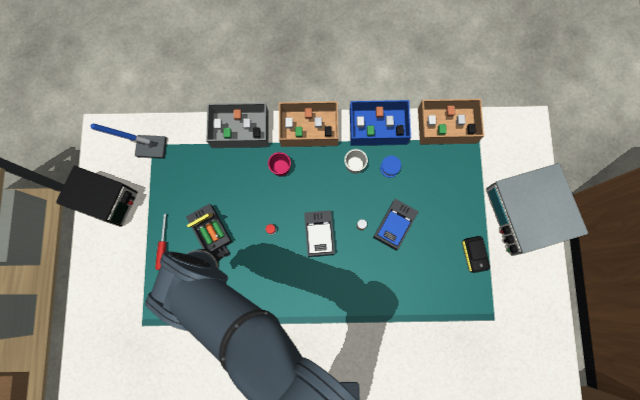

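The hatch still stands open in both views, at side (213,287) and top (200,219). The white and blue hatches are shut, and nothing has moved from its starting place. Handing in.

```bash
python3 -c "
from station import r
print(r.hand_in())"
```

```text
the job is handed in; nothing more can be done
None
```

The yellow hatch is open. I pressed its black pad once with the closed fingertips, tilted about 14 degrees. The vertical force was about 6–8 N, up to roughly 10 N in all counting the sideways push. I then drew the hand back and up, and the hatch sprang open.

- **Last checks:** About three seconds after the pop, the side and top pictures show the hatch still standing nearly upright and unmoved. The wrist force was back to noise level, so the hand was touching nothing. The blue and white hatches are shut, and by eye in the pictures the packs and other things are where they began.
- **Where the measurements disagreed:** The camera views differed by 2–3 mm on the pad's position, which left enough margin on the pad. The hatch angle was judged from the pictures only, as no joint reading is available.
- **Part that did not go as commanded:** On the way down, one wrist joint came close to its limit, and a tilt command was only partly carried out. The hand drifted about 6 mm sideways in the air, and I corrected that before touching the pad.

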